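# Follow the filter on a turning carousel, then refit it in the kettle

## Task

Push the draining carousel by one of its pegs so that it spins the drips off the kettle's mesh filter (briskly, but no faster than about a turn in three seconds), let go of it, and keep the open gripper centred close above the filter's knob without touching, following it round for at least 4 seconds while it coasts. Then pluck the filter off by its knob while the carousel is still turning, lower it gently and upright into the kettle's mouth until its flange rests on the rim, and only then let go. Do not drop or tip the filter, and leave the kettle and the other things where they stand.

Things in the scene. Friction and masses are not known exactly. Their poses are not given: they have to be found in the camera images.
- carousel: Fixed foot of a low draining carousel. Origin: on the work surface, on the vertical turning axis. Carries a free-turning bamboo platter, 300 mm diameter, top face 30 mm above the work surface, hub 40 mm across and 10 mm high in the middle. With joint platter at 0 the filter's ring lies on the foot's +x, 100 mm from the axis, and two pegs at +120 and -120 degrees, 120 mm from the axis.
- platter (a joint): Platter angle, rad, counter-clockwise from above positive, 0 at the start, endless. Inertia with filter about 0.010 kg m2 (up to 35 percent off). Bearing drag 0.0008 N m s/rad plus 0.0003 N m dry: from 1 rad/s it falls to about 0.5 in some 7 s. Following counts only while it turns freely above 0.25 rad/s either way; above 0.1 while the filter comes off; over 2.2 is too fast.
- peg_left (a point): Top end of the upright steel peg 120 degrees counter-clockwise (from above) of the filter about the axis. Rod 14 mm diameter, top 103 mm above the work surface; its foot plate is 28 mm across, 5 mm high. Turns with the platter.
- peg_right (a point): Top end of the identical peg at -120 degrees (clockwise from above) from the filter.
- filter: Loose mesh filter basket, about 0.1 kg, round about z (up). Origin: centre of its underside. Basket 52 mm diameter, 50 mm high; then flange 82 mm diameter, 4 mm thick; then black knob, an upright cylinder 26 mm diameter, 54 to 94 mm above the origin. Stands on the platter in a ring 8 mm high, 59 mm inside diameter; lifts straight out. Grip the knob from above.
- filter_knob (a point): Point on the filter's axis in the middle of the knob, 80 mm above the filter's underside; a good place for the TCP when gripping. For the following the TCP counts as close when it is within 25 mm of this point horizontally and within 70 mm in all, with no contact.
- kettle: The loose chrome kettle with open mouth, 1.2 kg, 156 mm diameter at the belly, 150 mm high. Origin: centre of its underside. z up. Spout on its -x side (reaches 123 mm out) and handle on its +x side (reaches 126 mm out), both no higher than 139 mm.
- kettle_mouth (a point): Centre of the kettle's mouth at rim height, 150 mm above the work surface. Opening 68 mm inside, rim 78 mm outside diameter; hollow below down to a floor 6 mm above the work surface. With the filter seated its flange lies on the rim, so its origin is 50 mm below this point.
- bowl: Bystander: white ceramic bowl, 150 mm across, 65 mm high. Origin under its centre.
- ramekin: Bystander: small white ramekin, 84 mm across, 45 mm high. Origin under its centre.
- spray_bottle: Bystander: clear spray bottle, 48 mm diameter, 191 mm high. Origin under its centre.
- brush: Bystander: bamboo scrubbing brush lying bristles down, about 222 mm long along its x, 32 mm high. Origin under its middle.
Mind the look-alikes: they are no part of the job. What is shaped like the kettle but green or purple is not meant.

How it is judged:
By the outcome, as a careful person would: the job done as asked, in the order asked, and still so for the second after the job is handed in, with the robot touching nothing.
It also fails if it takes over 54 s, if anything falls off the work surface, if the arm or the gripper's body presses on something with over 40 N, if the wrist force passes 120 N, or if a joint passes its speed limit or range.

## Robot

A 7-joint arm with a two-finger parallel gripper is mounted at the origin on the work surface. World frame = base frame: x ahead of the robot, y to its left, z up, the work surface at z = 0. Lengths are in m, angles in rad, forces in N, time in s.
With the tool pointing down it reaches from about 0.425 to 0.925 m from the base axis. Payload 6.8 kg.
Tool frame: the origin (TCP) lies between the finger pads, 19 mm behind the fingertips; this is the grasp point; z points along the fingers, y is the line along which they close (so a half turn about z gives the same grasp; the last joint's range is limited). The gripper opens to 85 mm and grips with 20 to 120 N. Pads are 22 mm wide; open, the fingers measure 114 mm over their backs; the gripper's body (76 mm by 85 mm) begins 54 mm behind the grasp point. The pads swing forward as they close: fully open they stand 13 mm farther back than shut.
Start: joints at [-1.352, 0.477, 0.022, 1.555, -0.011, 1.109, -0.083], TCP at [0.217, 0.639, 0.25] pointing down, gripper open.
Joint ranges: [-2.96, 2.96], [-0.34, 2.1], [-1.41, 1.46], [0.24, 2.44], [-1.37, 4.51], [0.17, 1.92], [-2.96, 2.96]. Speed limits (rad/s): [2.39, 2.39, 3.14, 3.14, 3.14, 3.14, 3.14].

## Interface

Orientations are given as a rotation vector (axis times angle).
In Python, from bench import r gives the robot as it stands.
- The arm moves only by the tool move_arm, never from a script. Its argument "rows" is one flat list of numbers, 4 for each row, row after row: the shift along the tool's x, y, z in cm, then the turn about the tool's z in degrees. In form: [tx, ty, tz, twist, tx, ty, tz, twist, ...]. A call has 1 to 10 rows; each row is the pose to reach, as a shift and turn from the pose commanded when the call began, along the tool's axes at that moment; what a row does not reach only later rows make up. A row lasts 1/8 s, in which the tool goes at most 62.5 mm and 10.7 degrees, less where a joint would pass 70% of its speed; a pose out of reach is approached as far as the arm can. A call with a gripper value outside its range is refused whole. "fingers" is the opening, from 0 (shut) to 1 (fully open), set as the call begins (left out, the last holds). The fingers move at their own pace and stop on an object; "newtons" is the grip in N (left out, the last holds). Time passes only in rows, so rows that repeat a pose let the fingers close. It gives the time, the measured TCP pose, the force, the opening and the grip force at its end, in the units of the state.
- r.get_obs(): the state, without advancing time (a new reading comes with each control period).
- r.grab_frame(name): name is "side" or "top"; returns the picture (400x640x3 uint8, blue, green, red); there is no depth.
- r.camera_params(name): a dict with "fx", "fy", "cx", "cy" (pixels), "k1" (the pictures are not rectified: a ray, as slopes to the right and down, at radius r is drawn at 1 + k1 r^2 times it, then the intrinsics apply), "world_from_camera" (4x4, takes a point from camera to world coordinates). Camera axes: x right, y down, z forward; pixel columns grow to the right and rows downward; lengths in m; the calibration is good to about 2 mm. A picture is of the moment at which its call begins. camera_params takes no time and is no camera call.
- r.hand_in(): hands the job in; it is judged then, once.
The state is a dict: "clock": time; "joints": joint angles; "qvel": joint speeds; "tau": joint torques, N m; "tcp_pos": TCP position; "orientation": TCP orientation; "contact_force": force on the tool from outside, world axes, zero at the start; "moment": the same for the moment, N m; "grip_width": finger opening in m; "gripper_force": force on a finger pad.
Only numpy, scipy, OpenCV 4.12 (cv2) and the standard library are available. Lean on these libraries where they do the work, as an engineer would, in place of code of your own. Each camera call takes 0.05 s, during which the arm holds its last target. There are 200 camera calls.

## Working session

There is one attempt and no reset: what is moved stays moved. The work goes in short steps, Python scripts to look and compute and a tool call to move; the robot and the scene stay as the last step left them, time stands still between calls to the robot, and variables do not carry over. Pictures are saved under pics/ and viewed, at most 10 in all, crops included, and the job is handed in when it is done.

Besides the shell and the picture viewer there is one more tool, called as name(argument=value, ...) on one line, values as JSON. move_arm: Moves the arm, as the interface text tells. Its arguments: {"type":"object","properties":{"rows":{"type":"array"},"fingers":{"type":"number"},"newtons":{"type":"number"}},"required":["rows"]}

```bash
mkdir -p pics; ls
python3 - <<'E'
from bench import r
import cv2,numpy as np
np.set_printoptions(precision=4,suppress=True)
for n in("top","side"):
    cv2.imwrite(f"pics/{n}0.png",r.grab_frame(n)); print(n,r.camera_params(n))
o=r.get_obs(); print(o)
E
```

```text
pics
top {'fx': 369.2188485433577, 'fy': 369.2188485433577, 'cx': 319.6281044240424, 'cy': 198.80620285662178, 'k1': -0.07576702365912794, 'world_from_camera': array([[ 0.0118, -0.994 ,  0.1083,  0.3195],
       [-0.9999, -0.0129, -0.0096, -0.1361],
       [ 0.011 , -0.1082, -0.9941,  1.2543],
       [ 0.    ,  0.    ,  0.    ,  1.    ]])}
side {'fx': 379.095204294677, 'fy': 379.095204294677, 'cx': 314.421674735749, 'cy': 203.21590337007177, 'k1': 0.012851672665316333, 'world_from_camera': array([[ 0.8137, -0.4483,  0.3699, -0.0145],
       [-0.5812, -0.6306,  0.5143, -0.7771],
       [ 0.0027, -0.6335, -0.7737,  1.0924],
       [ 0.    ,  0.    ,  0.    ,  1.    ]])}
{'clock': 0.1, 'joints': array([-1.3521,  0.4777,  0.0223,  1.5563, -0.0115,  1.1093, -0.0831]), 'qvel': array([ 0.0009, -0.0022,  0.0002, -0.0033, -0.0003,  0.0004, -0.0015]), 'tau': array([  0.0041, -59.776 ,   1.6135, -28.1956,   0.0128,   0.0051,
         0.    ]), 'tcp_pos': array([0.2165, 0.6388, 0.2491]), 'orientation': array([-0.511 , -3.0996,  0.0026]), 'contact_force': array([-0.2264, -0.2614, -0.6024]), 'moment': array([ 0.0019, -0.0153, -0.0108]), 'gripper_force': 0.0, 'grip_width': 0.0853105947472638}
```

View pics/top0.png

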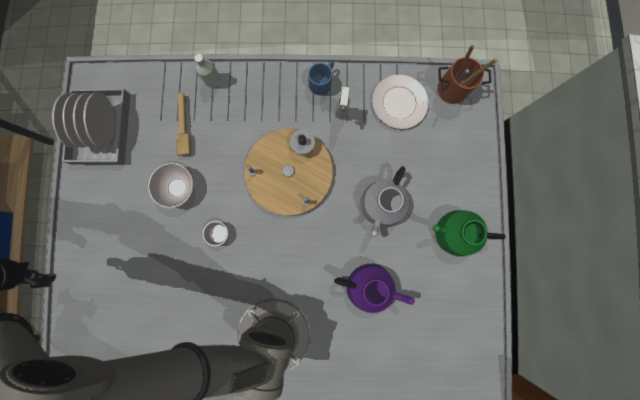

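View pics/side0.png

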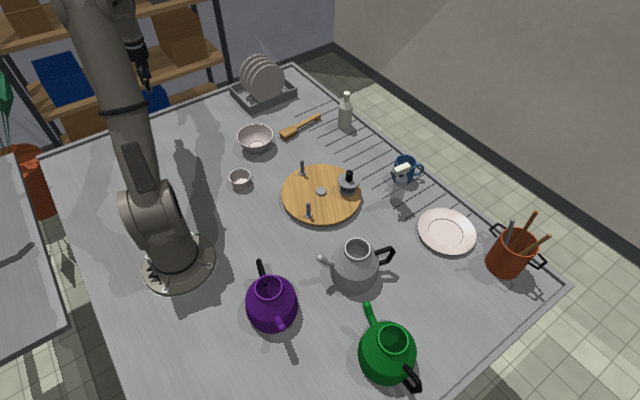

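Top picture: carousel hub at about (288,171), the filter at (302,141), pegs near (252,171) and (306,200). Possible kettles: chrome (387,202), purple (373,290), green (462,233). I choose the chrome one. The filter has no look-alike. I'll check both in one close crop.

```bash
cat > h.py <<'E'
import numpy as np, cv2
from bench import r
np.set_printoptions(precision=4,suppress=True)
P={n:r.camera_params(n) for n in("top","side")}
def ray(n,u,v):
    p=P[n]; d=np.array([(u-p['cx'])/p['fx'],(v-p['cy'])/p['fy']]); s=d.copy()
    for _ in range(20): s=d/(1+p['k1']*(s@s))
    W=p['world_from_camera']; return W[:3,3],W[:3,:3]@np.r_[s,1]
def at_z(n,u,v,z):
    c,d=ray(n,u,v); return c+d*(z-c[2])/d[2]
def proj(n,X):
    p=P[n]; W=p['world_from_camera']; q=(np.atleast_2d(X)-W[:3,3])@W[:3,:3]; s=q[:,:2]/q[:,2:]
    s=s*(1+p['k1']*(s**2).sum(1,keepdims=True)); return s*[p['fx'],p['fy']]+[p['cx'],p['cy']]
def circle(c,rad,n=90):
    t=np.linspace(0,2*np.pi,n); return np.c_[c[0]+rad*np.cos(t),c[1]+rad*np.sin(t),0*t+c[2]]
E
python3 - <<'E'
import cv2
a=cv2.imread("pics/top0.png")[115:265,235:425]
b=cv2.imread("pics/side0.png")[150:300,265:415+40]
a=cv2.resize(a,None,fx=4,fy=4,interpolation=cv2.INTER_CUBIC);cv2.imwrite("pics/c1.png",a)
b=cv2.resize(b,None,fx=4,fy=4,interpolation=cv2.INTER_CUBIC);cv2.imwrite("pics/c2.png",b)
E
```

```text
(no output)
```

View pics/c1.png

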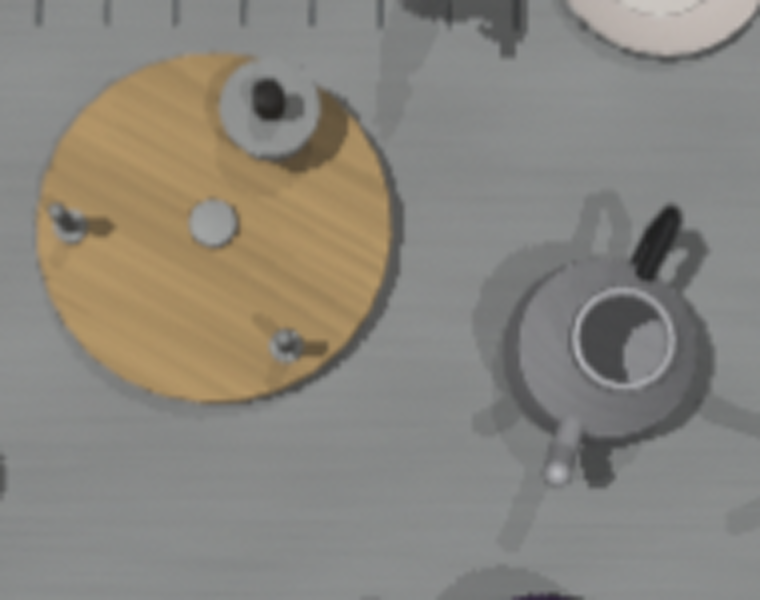

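View pics/c2.png

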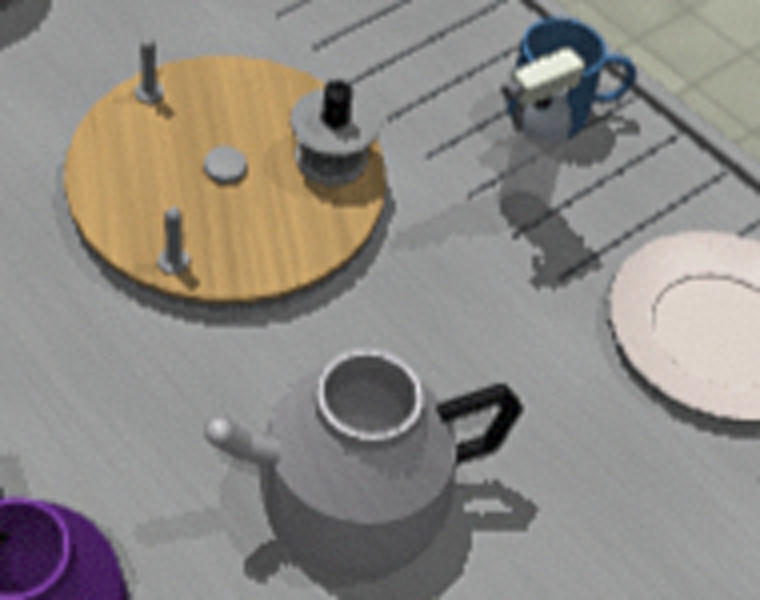

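Crop check: the chrome kettle's mouth centre is at top (391,199), side (357,248), with a black handle and open mouth. The filter is grey with a black knob, knob top at top (301.5,139), side (349,172). Both match the description.

Run:
```python
from h import *
T=lambda x,y:(235+x/4-.375,115+y/4-.375); S=lambda x,y:(265+x/4-.375,150+y/4-.375)
for k,t,s,z in [("hub",(213,222),(225,161),.04),("knobtop",(268,95),(338,88),.124),("flange",(269,107),(336,122),.084),("mouth",(624,338),(370,395),.15),("pegL",(60,211),(149,44),.103),("pegR",(284,337),(174,213),.103)]:
    print(k,at_z("top",*T(*t),z),at_z("side",*S(*s),z))
print("platter",at_z("top",*T(214.5,227.5),.03),at_z("side",*S(226,177),.03))
from scipy.spatial.transform import Rotation as R
print(R.from_rotvec(r.get_obs()['orientation']).as_matrix())
# overlay
```

```text
hub [ 0.5467 -0.0407  0.04  ] [ 0.5451 -0.0396  0.04  ]
knobtop [ 0.6328 -0.0882  0.124 ] [ 0.6328 -0.0869  0.124 ]
flange [ 0.6339 -0.0875  0.084 ] [ 0.6313 -0.0907  0.084 ]
mouth [ 0.4416 -0.3614  0.15  ] [ 0.4386 -0.3622  0.15  ]
pegL [0.5423 0.0759 0.103 ] [0.5394 0.0739 0.103 ]
pegR [ 0.4441 -0.1033  0.103 ] [ 0.4421 -0.1059  0.103 ]
platter [ 0.5439 -0.0413  0.03  ] [ 0.5396 -0.049   0.03  ]
[[-0.9471  0.321  -0.0004]
 [ 0.321   0.9471 -0.0016]
 [-0.0001 -0.0016 -1.    ]]
```

```bash
cat >> h.py <<'E'
AX=np.array([.5459,-.0405]); F0=np.radians(-28.6)
def rows(cmd,targets):
    """cmd=(x,y,z,heading deg of tool x), targets same -> tool-frame rows cm,deg"""
    h=np.radians(cmd[3]); out=[]
    for t in targets:
        d=np.array(t[:3])-cmd[:3]
        out+= [100*(d[0]*np.cos(h)+d[1]*np.sin(h)),100*(d[0]*np.sin(h)-d[1]*np.cos(h)),-100*d[2],-(t[3]-cmd[3])]
    return np.array(out).reshape(-1,4)
def apply(cmd,row):
    h=np.radians(cmd[3]); a,b,c,w=np.array(row)*[.01,.01,.01,1]
    return np.array([cmd[0]+a*np.cos(h)+b*np.sin(h),cmd[1]+a*np.sin(h)-b*np.cos(h),cmd[2]-c,cmd[3]-w])
def circ(phi,z,R=.1): return [AX[0]+R*np.cos(phi),AX[1]+R*np.sin(phi),z]
C0=np.array([.217,.639,.25,161.28])
E
python3 - <<'E'
from h import *
p=circ(np.radians(72),.18,.12)+[161.28]
print(rows(C0,[p]), rows(C0,[p[:2]+[.085,161.28]]))
# push arc rows from the low start
c=np.array(p[:2]+[.085,161.28])
T=[];al=1.6
for k in range(1,9):
    t=k/8; ph=72+np.degrees(.5*al*t*t if t<=.95 else .5*al*.95**2+al*.95*(t-.95)); T.append(circ(np.radians(ph),.085,.12)+[161.28+(ph-72)])
print(rows(c,T))
E
```

```text
[[-52.8074 -41.8004   7.      -0.    ]] [[-52.8074 -41.8004  16.5     -0.    ]]
[[  0.15    -0.0028  -0.      -0.7162]
 [  0.5995  -0.0225  -0.      -2.8648]
 [  1.3461  -0.0928  -0.      -6.4458]
 [  2.3808  -0.2691  -0.     -11.4592]
 [  3.6817  -0.6275  -0.     -17.9049]
 [  5.2042  -1.2601  -0.     -25.7831]
 [  6.871   -2.268   -0.     -35.0937]
 [  8.5453  -3.73    -0.     -45.722 ]]
```

move_arm(rows=[-2.4, -1.9, 0.7, 0, -7.1, -5.6, 2, 0, -11.8, -9.3, 4, 0, -16.5, -13, 6, 0, -21.2, -16.7, 7, 0, -25.9, -20.4, 7, 0, -30.6, -24.1, 7, 0, -35.3, -27.8, 7, 0, -40, -31.5, 7, 0, -44.7, -35.2, 7, 0], fingers=0)

```text
clock: 1.35
tcp_pos: [0.5276, 0.1607, 0.1799]
orientation: [-0.511, -3.1, -0.0]
contact_force: [1.0, 1.0, -0.3]
grip_width: 0.0003
gripper_force: 0.0
```

move_arm(rows=[-3.7, -3, 0, 0, -6, -5, 0.5, 0, -7.5, -6.2, 2, 0, -8.1, -6.6, 5, 0, -8.1, -6.6, 7.5, 0, -8.1, -6.6, 9, 0, -8.1, -6.6, 9.5, 0, -8.1, -6.6, 9.5, 0])

```text
clock: 2.35
tcp_pos: [0.5827, 0.0741, 0.0852]
orientation: [0.511, 3.1, 0.0]
contact_force: [0.3, -0.2, 0.6]
grip_width: 0.0002
gripper_force: 0.0
```

Run:
```python
from h import *
f=r.grab_frame("top");s=r.grab_frame("side");a=f[100:240,220:360];b=s[130:270,250:390]
cv2.imwrite("pics/p1.png",np.hstack([cv2.resize(a,(400,400),interpolation=2),cv2.resize(b,(400,400),interpolation=2)]))
o=r.get_obs();print(o['clock'],o['tcp_pos'],o['grip_width'],o['contact_force'],o['joints'])
```

```text
2.45 [0.5831 0.0741 0.0859] 1.3500752810725852e-05 [ 0.1024 -0.3898  0.001 ] [-0.368   0.5418  0.1777  1.907  -0.1415  0.7032  1.1369]
```

View pics/p1.png

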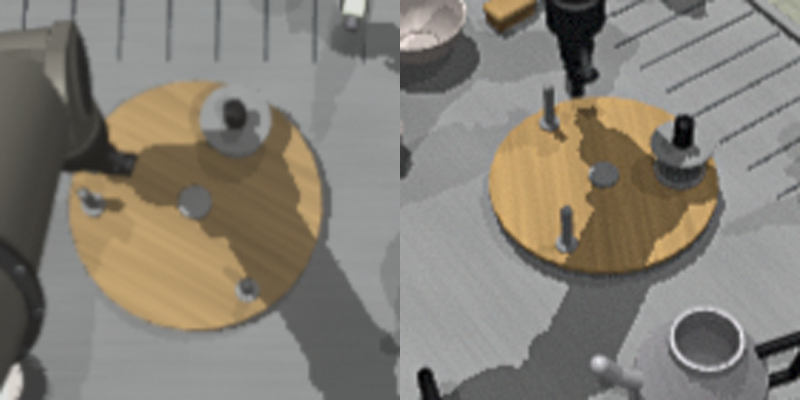

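The gripper (top crop, about (125,165)) stands just clear of peg_left (about (88,198)) on the side I push from, and the platter hasn't moved. Before pushing I'll write the platter angle tracker and test it.

```bash
cat >> h.py <<'E'
# ---- platter angle from picture: low-saturation pixels where pegs / flange would be, bamboo just beside
def pts(th):
    s=[];b=[]
    for d in(120,-120):
        a=F0+th+np.radians(d)
        for z in np.arange(.04,.1,.008):
            for q in(-.004,0,.004): s.append([*circ(a+q/.12,z,.12)])
        for q in(-.2,.2,-.26,.26): b.append([*circ(a+q,.03,.12)]);b.append([*circ(a+q,.03,.10)])
    a=F0+th; c=np.array(circ(a,.084))
    f=np.vstack([circle(c,k,24) for k in(.015,.025,.033,.038)])
    return np.array(s),np.array(b),f
def grey(img):
    hsv=cv2.cvtColor(cv2.GaussianBlur(img,(3,3),0),cv2.COLOR_BGR2HSV); return (hsv[...,1]<75).astype(np.float32)
def look(g,n,X):
    u=np.round(proj(n,X)).astype(int); return g[np.clip(u[:,1],0,399),np.clip(u[:,0],0,639)]
def score(gs,th):
    s,b,f=pts(th); v=0
    for n,g in gs.items():
        v+=look(g,n,s[:24]).mean()+look(g,n,s[24:]).mean()+1.5*look(g,n,f).mean()-look(g,n,b).mean()
    return v
def angle(frames,lo,hi):
    gs={n:grey(f) for n,f in frames.items()}; T=np.arange(lo,hi,.01); S=np.array([score(gs,t) for t in T])
    w=np.clip(S-S.max()+.25,0,None); m=abs(T-T[S.argmax()])<.15; w=w*m
    return (w*T).sum()/w.sum(),S.max(),S.std()
E
python3 - <<'E'
from h import *
fr={n:cv2.imread(f"pics/{n}0.png") for n in("top","side")}
hsv=cv2.cvtColor(fr["top"],cv2.COLOR_BGR2HSV)
for u,v in[(288,171),(280,190),(302,140),(295,148),(252,171),(306,202),(310,155)]: print((u,v),hsv[v,u])
print(angle(fr,-1,1),angle(fr,-3.1,3.1),[angle({n:f},-1,1) for n,f in fr.items()])
f2={n:r.grab_frame(n) for n in fr}
print(angle(f2,-1,1),[angle({n:f},-1,1) for n,f in f2.items()])
E
```

```text
(288, 171) [ 75   3 157]
(280, 190) [ 18 107 167]
(302, 140) [15 10 52]
(295, 148) [ 75   3 147]
(252, 171) [20 13 61]
(306, 202) [20 11 72]
(310, 155) [18 96 90]
(np.float64(-0.0010526277748154804), np.float32(7.0), np.float32(1.5005381)) (np.float64(-0.0010526277748825147), np.float32(7.0), np.float32(1.2300141)) [(np.float64(0.010078895162549437), np.float32(3.5), np.float32(0.95862705)), (np.float64(-0.0010526277748154804), np.float32(3.5), np.float32(0.57400125))]
(np.float64(8.881784197001252e-16), np.float32(7.0), np.float32(1.5426974)) [(np.float64(0.010356437467260596), np.float32(3.5), np.float32(0.9965593)), (np.float64(8.881784197001252e-16), np.float32(3.5), np.float32(0.57404673))]
```

move_arm(rows=[0.2, 0, 0, -1, 0.6, 0, 0, -3, 1.3, -0.1, 0, -6, 2.4, -0.3, 0, -11, 3.7, -0.6, 0, -18, 5.2, -1.3, 0, -26, 6.9, -2.3, 0, -35, 8.5, -3.7, 0, -45, 8.8, -4.0, -3, -46, 8.8, -4.0, -8, -46])

```text
clock: 3.8
tcp_pos: [0.4841, 0.0636, 0.1646]
orientation: [0.743, -3.048, 0.0]
contact_force: [0.9, -0.5, -0.4]
grip_width: 0.0
gripper_force: 0.0
```

Run:
```python
from h import *
t0=r.get_obs()['clock']
A=r.grab_frame("top"),r.grab_frame("side"),r.grab_frame("top"),r.grab_frame("side")
print(t0,r.get_obs()['clock'],r.get_obs()['tcp_pos'])
for k,n in enumerate(["top","side"]*2): print(t0+.05*k,n,angle({n:A[k]},0.2,2.2))
c=apply(np.array(circ(np.radians(72),.085,.12)+[161.28]),[8.8,-4,-8,-46]);print(c)
```

```text
3.8 4.0 [0.4866 0.0644 0.1659]
3.8 top (np.float64(1.082913041916327), np.float32(3.5), np.float32(0.8670892))
3.8499999999999996 side (np.float64(1.1482295095204356), np.float32(3.296875), np.float32(0.640003))
3.9 top (np.float64(1.268117153793947), np.float32(3.5), np.float32(0.8650878))
3.9499999999999997 side (np.float64(1.3481579007917515), np.float32(3.5), np.float32(0.71907794))
[  0.4868   0.064    0.165  207.28  ]
```

```bash
cat > track.py <<'E'
import json,os,sys
from h import *
from scipy.optimize import least_squares
def model(p,t):
    e=np.exp(-t/p[2]); w0=p[1]+.375; return p[0]+w0*p[2]*(1-e)-.375*t, w0*e-.375
def fit(ob):
    ob=np.array(ob); t=ob[:,0]-3.8
    return least_squares(lambda p:np.r_[(model(p,t)[0]-ob[:,1])/.015,(p[2]-12.5)/3],[1.1,1.8,12.5],loss="soft_l1").x
ob=json.load(open("obs.json")) if os.path.exists("obs.json") else [[3.8,1.083],[3.85,1.148],[3.9,1.268],[3.95,1.348]]
def measure():
    p=fit(ob)
    for n in("top","side"):
        t=r.get_obs()['clock']; f=r.grab_frame(n); m=model(p,t-3.8)[0]
        a,s,_=angle({n:f},m-.35,m+.35); print(n,round(t,3),"pred %.3f meas %.3f score %.2f"%(m,a,s))
        if s>1.7: ob.append([t,a])
    json.dump(ob,open("obs.json","w"))
def phi(p,t): return F0+model(p,t-3.8)[0]
E
python3 - <<'E'
from track import *
json.dump(ob,open("obs.json","w"))
p=fit(ob);print(p)
c=np.array([.4868,.064,.165,207.28]); t=r.get_obs()['clock']; print(t)
T=[circ(max(phi(p,t+k/8),np.radians(119)),.165)+[207.28] for k in range(1,11)]
print(np.degrees([phi(p,t+k/8) for k in range(1,11)])); print(rows(c,T).round(1))
E
```

```text
[ 1.0772  1.8265 12.506 ]
4.0
[ 66.5993  79.1994  91.6474 103.945  116.0935 128.0945 139.9495 151.6598
 163.2269 174.6523]
[[-0.2 -2.  -0.  -0. ]
 [-0.2 -2.  -0.  -0. ]
 [-0.2 -2.  -0.  -0. ]
 [-0.2 -2.  -0.  -0. ]
 [-0.2 -2.  -0.  -0. ]
 [ 1.4 -2.2 -0.  -0. ]
 [ 3.4 -2.8 -0.  -0. ]
 [ 5.2 -3.7 -0.  -0. ]
 [ 6.7 -5.  -0.  -0. ]
 [ 8.  -6.6 -0.  -0. ]]
```

move_arm(rows=[-0.1, -1, 0, 0, -0.2, -2, 0, 0, -0.2, -2, 0, 0, -0.2, -2, 0, 0, -0.2, -2, 0, 0, 1.4, -2.2, 0, 0, 3.4, -2.8, 0, 0, 5.2, -3.7, 0, 0, 6.7, -5, 0, 0, 8, -6.6, 0, 0], fingers=1)

```text
clock: 5.25
tcp_pos: [0.4442, -0.0327, 0.1651]
orientation: [0.739, -3.053, 0.0]
contact_force: [-0.0, 0.2, -0.3]
grip_width: 0.0854
gripper_force: 0.0
```

```bash
cat > nxt.py <<'E'
from track import *
# usage: nxt.py x y z heading | last row 4
a=[float(x) for x in sys.argv[1:9]]; c=apply(np.array(a[:4]),a[4:])
measure(); p=fit(ob); o=r.get_obs(); t=o['clock']
print("fit",p,"w",model(p,t-3.8)[1],"phi",np.degrees(phi(p,t)),"cmd",c.round(4).tolist(),"tcp",o['tcp_pos'],"q",o['joints'])
print("horiz err mm",1e3*np.hypot(*(o['tcp_pos'][:2]-circ(phi(p,t),0)[:2])))
print(rows(c,[circ(phi(p,t+k/8),.165)+[c[3]] for k in range(1,11)]).round(1).tolist())
E
python3 nxt.py .4868 .064 .165 207.28  8 -6.6 0 0
```

```text
top 5.25 pred 3.547 meas 3.630 score 3.40
side 5.3 pred 3.626 meas 3.748 score 3.19
fit [ 1.0707  1.8999 12.9504] w 1.6432677647177423 phi 189.8521360464851 cmd [0.4459, -0.0313, 0.165, 207.28] tcp [ 0.4441 -0.0341  0.1651] q [-0.0734  0.2156  0.0104  2.1676 -0.002   0.7589  1.9804]
horiz err mm 23.777675810831408
[[1.5, -4.4, -0.0, -0.0], [1.5, -6.4, -0.0, -0.0], [1.1, -8.4, -0.0, -0.0], [0.3, -10.2, -0.0, -0.0], [-0.8, -11.8, -0.0, -0.0], [-2.1, -13.1, -0.0, -0.0], [-3.7, -14.2, -0.0, -0.0], [-5.4, -14.9, -0.0, -0.0], [-7.2, -15.3, -0.0, -0.0], [-9.1, -15.4, -0.0, -0.0]]
```

move_arm(rows=[1.5, -4.4, 0, 3, 1.5, -6.4, 0, 6, 1.1, -8.4, 0, 9, 0.3, -10.2, 0, 12, -0.8, -11.8, 0, 15, -2.1, -13.1, 0, 18, -3.7, -14.2, 0, 21, -5.4, -14.9, 0, 24, -7.2, -15.3, 0, 27, -9.1, -15.4, 0, 30])

```text
clock: 6.6
tcp_pos: [0.5982, -0.1254, 0.1647]
orientation: [-0.078, -3.141, -0.001]
contact_force: [0.4, 0.9, 0.2]
grip_width: 0.0854
gripper_force: 0.0
```

```bash
python3 nxt.py .4459 -.0313 .165 207.28  -9.1 -15.4 0 30
```

```text
top 6.6 pred 5.749 meas 5.728 score 3.00
side 6.65 pred 5.822 meas 5.786 score 3.42
fit [ 1.0705  1.908  11.9951] w 1.4176977457654614 phi 307.38861631005585 cmd [0.5974, -0.1265, 0.165, 177.28] tcp [ 0.5992 -0.1238  0.1646] q [-0.0242  0.4668  0.1676  1.8008 -0.0989  0.8812  1.7143]
horiz err mm 8.360748141058226
[[-2.1, 1.9, -0.0, -0.0], [-3.1, 3.4, -0.0, -0.0], [-3.8, 4.9, -0.0, -0.0], [-4.3, 6.5, -0.0, -0.0], [-4.5, 8.2, -0.0, -0.0], [-4.3, 9.8, -0.0, -0.0], [-4.0, 11.4, -0.0, -0.0], [-3.3, 12.9, -0.0, -0.0], [-2.5, 14.3, -0.0, -0.0], [-1.5, 15.4, -0.0, -0.0]]
```

move_arm(rows=[-2.1, 1.9, 0, 0, -3.1, 3.4, 0, 0, -3.8, 4.9, 0, 0, -4.3, 6.5, 0, 0, -4.5, 8.2, 0, 0, -4.3, 9.8, 0, 0, -4, 11.4, 0, 0, -3.3, 12.9, 0, 0, -2.5, 14.3, 0, 0, -1.5, 15.4, 0, 0])

```text
clock: 7.95
tcp_pos: [0.6185, 0.0279, 0.165]
orientation: [-0.074, -3.141, -0.0]
contact_force: [-0.1, -0.8, -1.0]
grip_width: 0.0855
gripper_force: 0.0
```

```bash
python3 nxt.py .5974 -.1265 .165 177.28  -1.5 15.4 0 0
```

```text
top 7.95 pred 7.523 meas 7.526 score 3.50
side 8.0 pred 7.585 meas 7.584 score 3.38
fit [ 1.0705  1.9076 12.0147] w 1.2275381829043683 phi 409.58023358930893 cmd [0.6197, 0.0266, 0.165, 177.28] tcp [0.618  0.0288 0.1649] q [-0.2555  0.4763  0.1449  1.7813 -0.0864  0.891   1.4534]
horiz err mm 9.932029592688636
[[2.2, 1.7, -0.0, -0.0], [3.6, 2.3, -0.0, -0.0], [5.0, 2.7, -0.0, -0.0], [6.4, 2.9, -0.0, -0.0], [7.9, 2.9, -0.0, -0.0], [9.3, 2.7, -0.0, -0.0], [10.6, 2.3, -0.0, -0.0], [11.9, 1.7, -0.0, -0.0], [13.0, 1.0, -0.0, -0.0], [14.1, 0.1, -0.0, -0.0]]
```

move_arm(rows=[2.2, 1.7, 0, 0, 3.6, 2.3, 0, 0, 5, 2.7, 0, 0, 6.4, 2.9, 0, 0, 7.9, 2.9, 0, 0, 9.3, 2.7, 0, 0, 10.6, 2.3, 0, 0, 11.9, 1.7, 0, 0, 13, 1, 0, 0, 14.1, 0.1, 0, 0])

```text
clock: 9.3
tcp_pos: [0.4778, 0.034, 0.165]
orientation: [0.075, 3.141, 0.0]
contact_force: [0.6, -0.1, -0.0]
grip_width: 0.0853
gripper_force: 0.0
```

```bash
python3 nxt.py .6197 .0266 .165 177.28  14.1 0.1 0 0
```

```text
top 9.3 pred 9.081 meas 9.101 score 3.50
side 9.35 pred 9.135 meas 9.146 score 3.50
fit [ 1.0716  1.9018 12.2324] w 1.065455225428171 phi 498.62536467650057 cmd [0.4789, 0.0343, 0.165, 177.28] tcp [0.4771 0.0332 0.1649] q [-0.3215  0.2659  0.1415  2.1045 -0.0526  0.7755  1.3742]
horiz err mm 9.795319331169285
[[1.5, -2.0, -0.0, -0.0], [2.1, -3.1, -0.0, -0.0], [2.6, -4.4, -0.0, -0.0], [2.8, -5.6, -0.0, -0.0], [2.9, -6.8, -0.0, -0.0], [2.9, -8.1, -0.0, -0.0], [2.7, -9.3, -0.0, -0.0], [2.4, -10.4, -0.0, -0.0], [2.0, -11.5, -0.0, -0.0], [1.4, -12.5, -0.0, -0.0]]
```

move_arm(rows=[1.5, -2, 0, 0, 2.1, -3.1, 0, 0, 2.6, -4.4, 0, 0, 2.8, -5.6, 0, 0, 2.9, -6.8, 0, 0, 2.9, -8.1, 0, 0, 2.7, -9.3, 0, 0, 2.4, -10.4, 0, 0, 2, -11.5, 0, 0, 1.4, -12.5, 0, 0])

```text
clock: 10.65
tcp_pos: [0.4589, -0.0903, 0.165]
orientation: [0.075, 3.141, 0.0]
contact_force: [-0.4, 0.5, 0.1]
grip_width: 0.0853
gripper_force: 0.0
```

```bash
python3 nxt.py .4789 .0343 .165 177.28  1.4 -12.5 0 0
```

```text
top 10.65 pred 10.445 meas 10.467 score 3.50
side 10.7 pred 10.491 meas 10.531 score 3.23
fit [ 1.0741  1.8934 12.4989] w 0.9258642301261315 phi 576.5032854942978 cmd [0.459, -0.0899, 0.165, 177.28] tcp [ 0.4593 -0.0908  0.1651] q [-0.12    0.2504  0.21    2.1308 -0.0739  0.7663  1.6586]
horiz err mm 11.048790494785521
[[-1.5, -1.8, -0.0, -0.0], [-2.3, -2.6, -0.0, -0.0], [-3.3, -3.2, -0.0, -0.0], [-4.2, -3.7, -0.0, -0.0], [-5.2, -4.1, -0.0, -0.0], [-6.3, -4.4, -0.0, -0.0], [-7.3, -4.6, -0.0, -0.0], [-8.3, -4.7, -0.0, -0.0], [-9.4, -4.6, -0.0, -0.0], [-10.4, -4.5, -0.0, -0.0]]
```

move_arm(rows=[-1.5, -1.8, 0, 0, -2.3, -2.6, 0, 0, -3.3, -3.2, 0, 0, -4.2, -3.7, 0, 0, -5.2, -4.1, 0, 0, -6.3, -4.4, 0, 0, -7.3, -4.6, 0, 0, -8.3, -4.7, 0, 0, -9.4, -4.6, 0, 0, -10.4, -4.5, 0, 0])

```text
clock: 12.0
tcp_pos: [0.561, -0.1392, 0.1649]
orientation: [-0.074, -3.141, -0.0]
contact_force: [-0.4, 0.2, 0.0]
grip_width: 0.0855
gripper_force: 0.0
```

```bash
python3 nxt.py .459 -.0899 .165 177.28  -10.4 -4.5 0 0
```

```text
top 12.0 pred 11.640 meas 11.647 score 3.00
side 12.05 pred 11.680 meas 11.668 score 3.27
fit [ 1.0739  1.8939 12.4855] w 0.7920994454578989 phi 642.7824348024724 cmd [0.5607, -0.1398, 0.165, 177.28] tcp [ 0.5615 -0.139   0.165 ] q [-0.0381  0.4195  0.2216  1.8835 -0.1196  0.8506  1.768 ]
horiz err mm 6.552268961265844
[[-1.7, 0.5, -0.0, -0.0], [-2.5, 0.9, -0.0, -0.0], [-3.4, 1.4, -0.0, -0.0], [-4.1, 1.9, -0.0, -0.0], [-4.8, 2.5, -0.0, -0.0], [-5.5, 3.2, -0.0, -0.0], [-6.1, 3.9, -0.0, -0.0], [-6.6, 4.6, -0.0, -0.0], [-7.0, 5.3, -0.0, -0.0], [-7.3, 6.1, -0.0, -0.0]]
```

Run:
```python
from track import *
p=fit(ob);t=r.get_obs()['clock'];c=np.array([.5607,-.1398,.165,177.28])
zs=[.165,.16,.15,.138,.127,.118,.113,.111,.111,.111]
A=rows(c,[circ(phi(p,t+k/8),zs[k-1])+[c[3]] for k in range(1,11)]).round(1);print(A.tolist())
c2=apply(c,A[-1]);print(c2.tolist())
print(rows(c2,[circ(phi(p,t+1.25+k/8),.111)+[c[3]] for k in range(1,11)]).round(1).tolist(),np.degrees(phi(p,t+1.25)),model(p,t+2.5-3.8))
```

```text
[[-1.7, 0.5, -0.0, -0.0], [-2.5, 0.9, 0.5, -0.0], [-3.4, 1.4, 1.5, -0.0], [-4.1, 1.9, 2.7, -0.0], [-4.8, 2.5, 3.8, -0.0], [-5.5, 3.2, 4.7, -0.0], [-6.1, 3.9, 5.2, -0.0], [-6.6, 4.6, 5.4, -0.0], [-7.0, 5.4, 5.4, -0.0], [-7.3, 6.1, 5.4, -0.0]]
[0.636512518769038, -0.08233294858882838, 0.111, 177.28]
[[-0.3, 0.8, -0.0, -0.0], [-0.5, 1.6, -0.0, -0.0], [-0.7, 2.4, -0.0, -0.0], [-0.7, 3.2, -0.0, -0.0], [-0.7, 4.0, -0.0, -0.0], [-0.7, 4.8, -0.0, -0.0], [-0.6, 5.6, -0.0, -0.0], [-0.4, 6.3, -0.0, -0.0], [-0.2, 7.0, -0.0, -0.0], [0.1, 7.7, -0.0, -0.0]] 695.4643744205802 (np.float64(13.424528057200511), np.float64(0.5803186081745418))
```

move_arm(rows=[-1.7, 0.5, 0, 0, -2.5, 0.9, 0.5, 0, -3.4, 1.4, 1.5, 0, -4.1, 1.9, 2.7, 0, -4.8, 2.5, 3.8, 0, -5.5, 3.2, 4.7, 0, -6.1, 3.9, 5.2, 0, -6.6, 4.6, 5.4, 0, -7, 5.4, 5.4, 0, -7.3, 6.1, 5.4, 0])

```text
clock: 13.35
tcp_pos: [0.6366, -0.0814, 0.1114]
orientation: [0.074, 3.14, 0.0]
contact_force: [0.2, -0.6, -0.6]
grip_width: 0.0857
gripper_force: 0.0
```

move_arm(rows=[-0.3, 0.8, 0, 0, -0.5, 1.6, 0, 0, -0.7, 2.4, 0, 0, -0.7, 3.2, 0, 0, -0.7, 4, 0, 0, -0.7, 4.8, 0, 0, -0.6, 5.6, 0, 0], fingers=0, newtons=40)

```text
clock: 14.22
tcp_pos: [0.6449, -0.0259, 0.1111]
orientation: [0.075, 3.14, 0.0]
contact_force: [0.4, -1.7, 1.8]
grip_width: 0.0247
gripper_force: 39.8
```

move_arm(rows=[0.2, 0.7, -0.6, 0, 0.4, 1.4, -1.8, 0, 0.7, 2, -3.3, 0, 0.9, 2.4, -5, 0, 1, 2.6, -7, 0, 1, 2.6, -9, 0, 1, 2.6, -11, 0, 1, 2.6, -12, 0])

```text
clock: 15.22
tcp_pos: [0.6366, -0.0003, 0.2332]
orientation: [0.075, 3.138, 0.0]
contact_force: [0.2, 0.1, -2.1]
grip_width: 0.0245
gripper_force: 39.7
```

Run:
```python
from h import *
t=r.get_obs()['clock'];A=[(n,r.grab_frame(n)) for n in("top","side","top","side")]
o=r.get_obs();print(t,o['clock'],o['tcp_pos'],o['orientation'],o['grip_width'],o['contact_force'],o['joints'])
c=apply([.6365,-.0823,.111,177.28],[-.6,5.6,0,0]);c=apply(c,[1,2.6,-12,0]);print(c)
print("to mouth",rows(c,[[.4401,-.3618,.231,c[3]]]))
s=A[3][1];p=proj("side",o['tcp_pos'])[0].astype(int);x,y=max(p[0]-70,0),max(p[1]-60,0)
cv2.imwrite("pics/g1.png",cv2.resize(s[y:y+140,x:x+140],(560,560),interpolation=2));print(x,y)
cv2.imwrite("pics/g1f.png",s)
# platter speed from pegs only
def an(n,f):
    g=grey(f);T=np.arange(0,2*np.pi,.01)
    S=[]
    for q in T:
        a,b,_=pts(q);S.append(look(g,n,a[:24]).mean()+look(g,n,a[24:]).mean()-look(g,n,b).mean())
    S=np.array(S);return T[S>=S.max()-.05].round(2)[:12]
for n,f in A:print(n,an(n,f))
```

```text
15.225 15.425 [0.6357 0.     0.2308] [-0.0748 -3.1403  0.    ] 0.02441690156321948 [ 0.132  -0.3154 -1.8746] [-0.2644  0.4349  0.225   1.6866 -0.1097  1.0328  1.5198]
[  0.6364  -0.0002   0.231  177.28  ]
to mouth [[ 17.8915 -37.0505  -0.      -0.    ]]
266 74
top [1.27 1.28 1.29 1.3  1.31 1.32 1.33]
side [1.29 1.3  1.31 3.39]
top [1.33 1.34 1.35 1.36 1.37 1.38 1.39]
side [1.36 1.37]
```

View pics/g1.png

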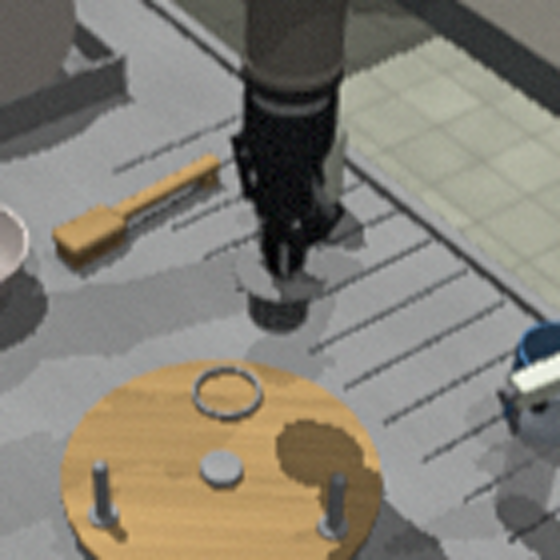

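The filter is off: it hangs upright in the gripper at crop (278,290), the empty ring is at (228,392), and the platter is still turning at about 0.65 rad/s. Next I carry it over the kettle.

move_arm(rows=[0.5, -1, -1.5, 0, 2, -4, -3.2, 0, 4.2, -8.5, -3.4, 0, 6.7, -13.8, -3.4, 0, 9.2, -19.2, -3.4, 0, 11.8, -24.5, -3.4, 0, 14.3, -29.6, -3.4, 0, 16.3, -33.6, -3.4, 0, 17.5, -36.2, -3.4, 0, 17.9, -37, -3.4, 0])

```text
clock: 16.68
tcp_pos: [0.4376, -0.3632, 0.2655]
orientation: [-0.081, -3.14, 0.001]
contact_force: [-0.7, 0.3, -0.4]
grip_width: 0.0247
gripper_force: 39.7
```

move_arm(rows=[0, 0, 0.5, 0, 0, 0, 1, 0, 0, 0, 1, 0, 0, 0, 1, 0])

```text
clock: 17.18
tcp_pos: [0.4401, -0.3603, 0.2549]
orientation: [-0.073, -3.141, -0.0]
contact_force: [0.0, -0.2, -0.1]
grip_width: 0.0249
gripper_force: 39.6
```

Run:
```python
from h import *
A={n:r.grab_frame(n) for n in("top","side")}
o=r.get_obs();print(o['clock'],o['tcp_pos'],o['orientation'],o['grip_width'],o['joints'])
t=o['tcp_pos']
M=np.array([.4401,-.3618,.15]);out=[]
for n in A:
    im=cv2.resize(A[n],None,fx=4,fy=4,interpolation=cv2.INTER_CUBIC)
    for X,c in((circle(M,.039),(0,255,0)),(circle(t+[0,0,-.026],.041),(0,0,255)),(circle(t+[0,0,-.08],.026),(255,0,0))):
        for u in proj(n,X): cv2.circle(im,tuple((4*u+1.5).astype(int)),0,c,-1)
    u=proj(n,M+[0,0,.04])[0]*4; x,y=int(u[0])-200,int(u[1])-250; x=max(x,0);y=max(y,0); out.append(im[y:y+500,x:x+400])
cv2.imwrite("pics/k1.png",np.hstack(out))
```

```text
17.275 [ 0.4399 -0.3607  0.2551] [ 0.0737  3.1406 -0.0001] 0.025329173800614724 [ 0.2645  0.3083  0.3892  1.8298 -0.1349  1.0292  2.2307]
```

View pics/k1.png

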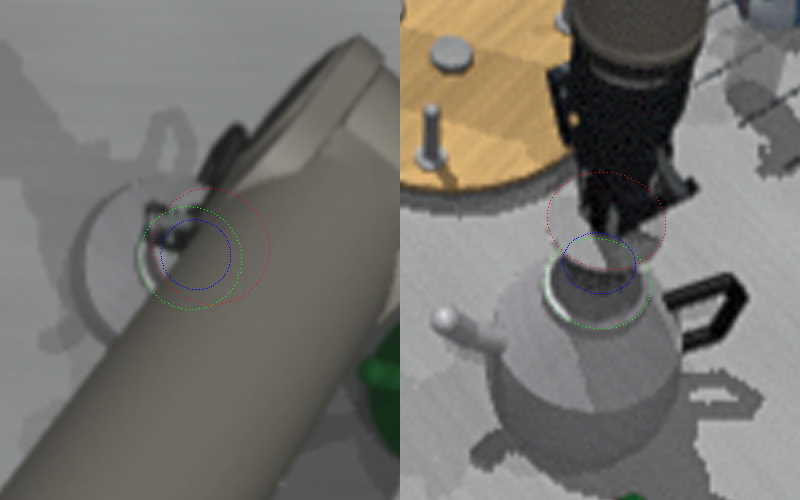

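The side view shows the filter over the mouth at crop (600,250). The arm hides the top view, so I'll look at the side view enlarged.

Run:
```python
from h import *
t=r.get_obs()['tcp_pos'];f=r.grab_frame("side");M=np.array([.4401,-.3618,.15])
u=proj("side",M+[0,0,.04])[0].astype(int);x,y=u[0]-28,u[1]-25
a=cv2.resize(f[y:y+60,x:x+56],None,fx=7,fy=7,interpolation=cv2.INTER_CUBIC);a=cv2.convertScaleAbs(a,alpha=1.5);b=a.copy()
for X,c in((circle(M,.039),(0,255,0)),(circle(t+[0,0,-.026],.041),(0,0,255)),(circle(t+[0,0,-.08],.026),(255,0,0))):
    cv2.polylines(b,[((proj("side",X)-[x,y])*7+3).astype(int)],True,c,1)
cv2.imwrite("pics/k2.png",np.hstack([a,b]))
```

View pics/k2.png

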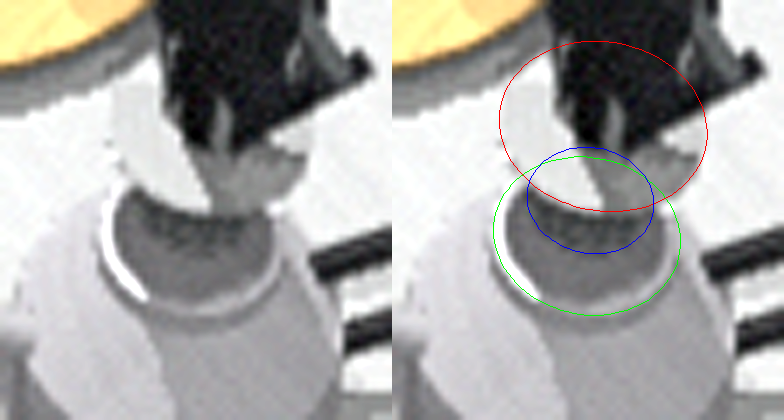

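move_arm(rows=[0, 0, 0.5, 0, 0, 0, 1.5, 0, 0, 0, 2.5, 0, 0, 0, 3.5, 0, 0, 0, 4.4, 0, 0, 0, 5.2, 0, 0, 0, 5.9, 0, 0, 0, 6.4, 0, 0, 0, 6.8, 0, 0, 0, 6.8, 0])

```text
clock: 18.58
tcp_pos: [0.4395, -0.3609, 0.1868]
orientation: [-0.075, -3.14, -0.0]
contact_force: [-0.7, 0.5, -0.8]
grip_width: 0.0249
gripper_force: 39.6
```

move_arm(rows=[0, 0, 0.1, 0, 0, 0, 0.2, 0, 0, 0, 0.3, 0, 0, 0, 0.4, 0, 0, 0, 0.4, 0, 0, 0, 0.4, 0])

```text
clock: 19.32
tcp_pos: [0.4396, -0.361, 0.183]
orientation: [0.075, 3.141, 0.0]
contact_force: [0.4, 0.3, -1.2]
grip_width: 0.025
gripper_force: 39.6
```

move_arm(rows=[0, 0, 0.05, 0, 0, 0, 0.1, 0, 0, 0, 0.15, 0, 0, 0, 0.2, 0, 0, 0, 0.2, 0, 0, 0, 0.2, 0])

```text
clock: 20.08
tcp_pos: [0.4396, -0.361, 0.1811]
orientation: [0.075, 3.141, 0.0]
contact_force: [-0.4, 0.6, -0.0]
grip_width: 0.0248
gripper_force: 39.8
```

move_arm(rows=[0, 0, 0.05, 0, 0, 0, 0.1, 0, 0, 0, 0.1, 0, 0, 0, 0.1, 0])

```text
clock: 20.58
tcp_pos: [0.4397, -0.361, 0.1809]
orientation: [0.075, 3.14, 0.0]
contact_force: [-2.6, 3.3, 9.7]
grip_width: 0.0246
gripper_force: 40.7
```

move_arm(rows=[0, 0, 0.05, 0, 0, 0, 0.1, 0, 0, 0, 0.1, 0, 0, 0, 0.1, 0])

```text
clock: 21.08
tcp_pos: [0.4397, -0.361, 0.1808]
orientation: [0.075, 3.14, 0.001]
contact_force: [-5.5, 6.5, 17.8]
grip_width: 0.025
gripper_force: 41.6
```

move_arm(rows=[0, 0, -0.1, 0, 0, 0, -0.15, 0, 0, 0, -0.15, 0])

```text
clock: 21.45
tcp_pos: [0.4397, -0.361, 0.181]
orientation: [0.075, 3.14, 0.0]
contact_force: [-1.6, 2.0, 6.9]
grip_width: 0.0248
gripper_force: 40.5
```

Run:
```python
from h import *
o=r.get_obs();print(o['tcp_pos'],o['contact_force']);f=r.grab_frame("side");M=np.array([.4401,-.3618,.15])
u=proj("side",M+[0,0,.03])[0].astype(int);x,y=u[0]-35,u[1]-30
a=cv2.resize(f[y:y+70,x:x+70],None,fx=7,fy=7,interpolation=cv2.INTER_CUBIC);cv2.imwrite("pics/k3.png",cv2.convertScaleAbs(a,alpha=1.5))
```

```text
[ 0.4397 -0.361   0.181 ] [-1.5733  1.978   6.8954]
```

View pics/k3.png

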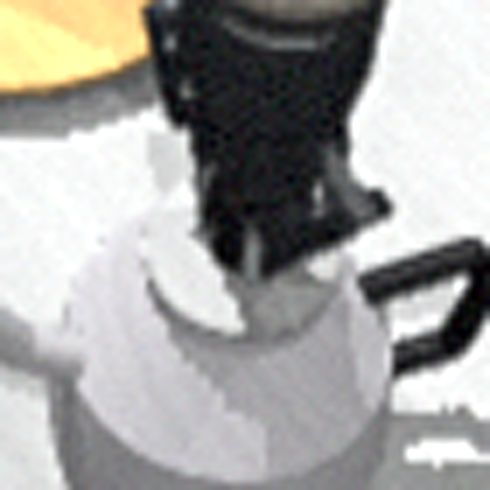

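The flange lies flat on the rim all round (crop (245,330)) with the filter upright. I release it and withdraw.

move_arm(rows=[0, 0, -0.05, 0, 0, 0, -0.05, 0, 0, 0, -0.05, 0, 0, 0, -0.05, 0, 0, 0, -0.05, 0, 0, 0, -0.05, 0, 0, 0, -0.05, 0, 0, 0, -0.05, 0], fingers=1)

```text
clock: 22.5
tcp_pos: [0.4396, -0.361, 0.181]
orientation: [0.075, 3.141, 0.0]
contact_force: [0.1, 0.0, -0.3]
grip_width: 0.0853
gripper_force: 0.0
```

move_arm(rows=[0, 0, -0.5, 0, 0, 0, -1.5, 0, 0, 0, -3, 0, 0, 0, -5, 0, 0, 0, -8, 0, 0, 0, -11, 0, 0, 0, -14, 0, 0, 0, -15, 0, 0, 0, -15, 0, 0, 0, -15, 0])

```text
clock: 23.75
tcp_pos: [0.4391, -0.3606, 0.3298]
orientation: [-0.075, -3.139, -0.002]
contact_force: [-0.1, -0.1, -0.1]
grip_width: 0.0853
gripper_force: 0.0
```

Run:
```python
from h import *
f=r.grab_frame("side");o=r.get_obs();print(o['clock'],o['tcp_pos'],o['contact_force'],o['grip_width'])
cv2.imwrite("pics/e.png",cv2.resize(f[150:310,250:450],None,fx=4,fy=3.75,interpolation=cv2.INTER_CUBIC))
```

```text
23.8 [ 0.4391 -0.3605  0.3297] [-0.1604  0.2715  0.1945] 0.08544235006051139
```

View pics/e.png

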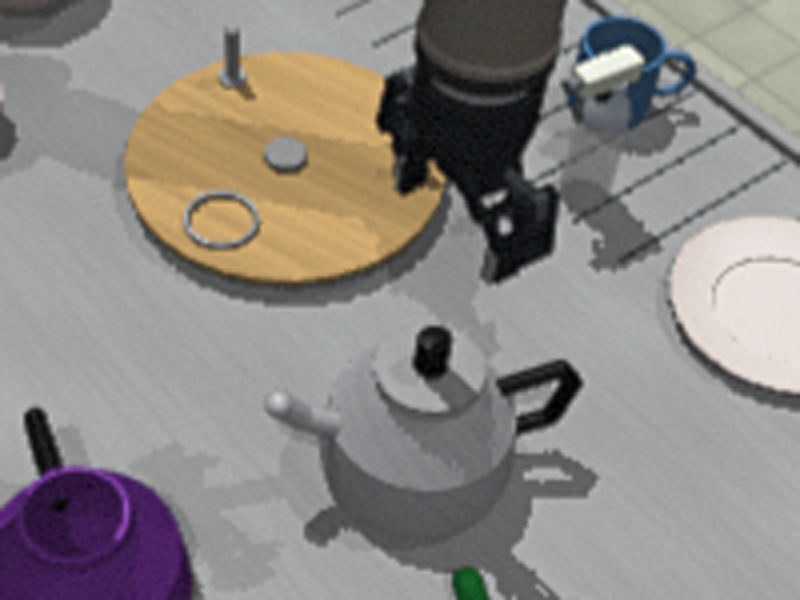

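The filter sits upright on the kettle's rim (knob at crop (432,350)), the kettle hasn't moved, and the gripper is clear.

```bash
python3 -c "
from bench import r
print(r.hand_in())"
```

```text
the job is handed in; nothing more can be done
None
```

The filter was plucked off the still-turning carousel after more than 5 s of following and is seated upright on the chrome kettle's rim; I handed the job in at about 24 s, and no verdict was returned.

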